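# Raise the pour-over dripper to its mark and cam it tight

## Task

The dripper of the pour-over stand has slid to the bottom of its post; set it to the height for the tumbler. Take the fixed handle and the open cam lever together, lightly enough that the lever stays open, raise the sleeve until its top edge is level with the middle of the three rings on the post, and only there squeeze the lever fully shut against the handle, with the dripper's outlet still over the round drip dish and none of the things standing round pushed about. Finish while holding: handle and shut lever stay firmly gripped at that height, nothing is let go.

Things in the scene. Friction and masses are not known exactly. Their poses are not given: they have to be found in the camera images.
- dripper_stand: pour-over coffee stand that does not move: wooden foot 240 x 150 x 19 mm with an upright round steel post (16 mm thick, top 310 mm above the counter). Origin on the post's axis at counter height; x points from the post to the drip dish and dripper, z up. The squeeze handles point the other way (-x), towards the robot
- middle_ring (a point): the middle of three dark rings engraved round the post (140, 200 and 260 mm above the counter): centre of the post at this ring, 200 mm above the counter
- drip_dish (a point): centre of the round steel drip dish (104 mm across) on the foot, 100 mm from the post
- sleeve_top (a point): centre of the top edge of the black sleeve (32 mm thick, 50 mm tall) that slides on the post and carries everything below; it must come level with middle_ring, a lift of 100 mm from the bottom stop. The handles' mid-height is 25 mm below this point
- sleeve (a joint): height of the sleeve above its bottom stop, m (0 to 0.19; 0.10 at the middle ring). With the cam lever open it sinks by its own weight (all that slides weighs about 0.25 kg); with the lever shut the cam presses on the post and holds it against some 60 N
- dripper_arm (a joint): swivel of arm, dripper and handles about the post, rad (-0.35 to 0.35, positive anticlockwise from above; 0: handles straight along -x of the stand, dripper straight over the dish). Turns easily while the lever is open, so the handles follow the fingers sideways
- dripper_outlet (a point): centre of the lower opening (24 mm) of the white cone dripper (114 mm across the rim, 70 mm tall), 100 mm from the post's axis on the side away from the handles; 30 mm above the counter at the bottom stop
- fixed_handle: wooden bar handle fixed to the arm, 92 x 10 mm, 24 mm tall, from 36 to 136 mm from the post's axis on the handle side. Origin on the post's axis at the handle's mid-height; own x points from the handle to the dripper, y across, z up. The bar's outer face is the plane y = -17 mm; the rounded end past x = -120 mm stands out 3 mm more
- grip_point (a point): where one finger bears: on the outer face of the fixed handle, mid-height, 100 mm from the post's axis. The other finger bears on lever_pad, across y of fixed_handle
- cam_lever (a joint): angle of the steel cam lever, rad: 0 fully shut (on a small rubber stop beside the handle), up to 0.36 open, swinging to +y of fixed_handle about an upright pin 30 mm from the post's axis. Stiff: it stays where left; about 10 N on its pad moves it, 12 N in the last 0.17 rad where the cam bears on the post. Width over handle and pad: 35 mm shut, 54 to 58 mm at the start, 1 mm per 0.015 rad
- lever_pad: upright round wooden pad (16 mm thick, 26 mm tall) at the end of the cam lever, 70 mm from the lever's pin. Origin at its centre, at the handle's mid-height
- steel_tumbler: bystander: steel tumbler 68 mm wide, 98 mm tall, to one side of the stand; origin under its centre
- jar_2: bystander: small jar with a round lid, 62 mm wide, 82 mm tall; origin under its centre
- small_katori: bystander: small steel bowl, 73 mm wide, 36 mm tall; origin under its centre
- spoon_1: bystander: steel spoon lying flat, 196 mm long; origin under its middle

How it is judged:
On the way:
1. the sleeve is held by the fingers with its top edge at the middle ring (within 8 mm) while the cam lever is still open (over 0.15 rad) (value of joint sleeve between 0.092 and 0.108 m and value of joint cam_lever above 0.15 rad and contact force between the fingers and fixed_handle above 1 N and contact force between the fingers and lever_pad above 1 N), for 0.2 s.
At the end, for the whole second after the job is handed in: sleeve top within 8 mm of the middle ring, cam lever shut (under 0.04 rad), dripper outlet within 30 mm (level) of the centre of the drip dish, and the fingers still press on the fixed handle and on the lever pad with over 5 N each (value of joint sleeve between 0.092 and 0.108 m and value of joint cam_lever below 0.04 rad and horizontal distance between dripper_outlet and drip_dish below 0.03 m and contact force between the fingers and fixed_handle above 5 N and contact force between the fingers and lever_pad above 5 N); the arm keeps its last pose, push and grip.
It fails at once if the cam lever is shut (under 0.12 rad) while the sleeve is away from the middle ring (over 15 mm) (value of joint cam_lever below 0.12 rad and (value of joint sleeve below 0.085 m or value of joint sleeve above 0.115 m)).
It fails at once if a bystander is pushed away by more than 30 mm or tipped (distance of any of steel_tumbler, jar_2, small_katori, spoon_1 from where it was at the start of the episode above 0.03 m or angle between any of steel_tumbler, jar_2, small_katori's own z axis and vertical above 0.5 rad).
It also fails if it takes over 42 s, if anything falls off the work surface, if the arm or the gripper's body presses on something with over 40 N, if the wrist force passes 120 N, or if a joint passes its speed limit or range.

## Robot

A 6-joint arm with a two-finger parallel gripper is mounted at the origin on a cart in front of the work surface, level with it; the furniture and walls round the work are solid. World frame = base frame: x ahead of the robot, y to its left, z up, the work surface at z = 0. Lengths are in m, angles in rad, forces in N, time in s.
With the tool pointing down it reaches from about 0.35 to 1 m from the base axis. Payload 7.1 kg.
Tool frame: the origin (TCP) lies at the very end of the fingers, on their centre line; the grasp point (between the pads) lies 19 mm behind it (grip_depth is the distance from the TCP to the grasp point, in m); z points along the fingers, y is the line along which they close (so a half turn about z gives the same grasp; the last joint's range is limited). The gripper opens to 85 mm and grips with 20 to 120 N. Pads are 22 mm wide; open, the fingers measure 114 mm over their backs; the gripper's body (76 mm by 85 mm) begins 54 mm behind the grasp point. The pads swing forward as they close: fully open they stand 13 mm farther back than shut.
Start: joints at [-1.243, 0.423, 1.63, -0, 1.089, -0.019], TCP at [0.212, -0.588, 0.231] pointing down, gripper open.
Joint ranges: [-3, 3], [-0.9, 2.11], [0.09, 2.58], [-1.31, 4.45], [0.11, 2.69], [-2.54, 2.54]. Speed limits (rad/s): [2.39, 2.39, 3.01, 3.14, 3.14, 3.14].

## Interface

Orientations are given as a rotation vector (axis times angle).
In Python, from cell import read_state, capture, job_done, grip_depth gives the robot as it stands.
- The arm moves only by the tool move_arm, never from a script. Its arguments are lists of equal length, an entry for each row: "translation": the shift along the tool's x, y, z in mm, a list of three; "turn": the turn, a rotation vector about the tool's x, y, z in degrees, a list of three. In form: {"translation": [[x, y, z], ...], "turn": [[wx, wy, wz], ...]}. A call has 1 to 12 rows; each row shifts and turns the commanded pose from where the row before left it, along the tool's axes as they then stand; what a row does not reach is not made up. A row lasts 1/8 s, in which the tool goes at most 62.5 mm and 10.7 degrees, less where a joint would pass 70% of its speed; a pose out of reach is approached as far as the arm can. A call is refused whole if a number of a shift passes 62.5 or a number of a turn 10.7, either way. A call with a gripper value outside its range is refused whole. "fingers" is the opening, from 0 (shut) to 1 (fully open), set as the call begins (left out, the last holds). The fingers move at their own pace and stop on an object; "force" is the grip in N (left out, the last holds). Time passes only in rows, so rows that do not move let the fingers close. It gives the time, the measured TCP pose, the force, the opening and the grip force at its end, in the units of the state.
- read_state(): the state, without advancing time (a new reading comes with each control period).
- capture(name): name is "side" or "top" or "wrist"; returns a dict with "frame" (400x640x3 uint8, red, green, blue), "z_map" (400x640 float32, m along the optical axis (not along the pixel's ray), 0 where there is no reading), "fx", "fy", "cx", "cy" (pixels), "rvec" (rotation vector, rad) and "tvec" (3), from world to camera coordinates, as OpenCV has them; the wrist camera has in their place "hand_eye" (4x4, takes a point from camera to tool coordinates, whose origin is the TCP and whose axes are the flange's). Camera axes: x right, y down, z forward; pixel columns grow to the right and rows downward; lengths in m; the calibration is good to about 2 mm. A picture is of the moment at which its call begins: read the wrist's pose just before it.
- job_done(): hands the job in; it is judged then, once.
The state is a dict: "time": time; "joint_positions": joint angles; "qvel": joint speeds; "joint_efforts": joint torques, N m; "tcp_pos": TCP position; "tcp_rot": TCP orientation; "wrist_force": force on the tool from outside, world axes, zero at the start; "moment": the same for the moment, N m; "opening": finger opening in m; "finger_force": force on a finger pad.
Only numpy, scipy, OpenCV 4.12 (cv2) and the standard library are available. Lean on these libraries where they do the work, as an engineer would, in place of code of your own. Each camera call takes 0.05 s, during which the arm holds its last target. There are 200 camera calls.

## Working session

There is one attempt and no reset: what is moved stays moved. The work goes in short steps, Python scripts to look and compute and a tool call to move; the robot and the scene stay as the last step left them, time stands still between calls to the robot, and variables do not carry over. Pictures are saved under pics/ and viewed, at most 10 in all, crops included, and the job is handed in when it is done.

Besides the shell and the picture viewer there is one more tool, called after "Call:" in YAML: its name, and indented under it one key for each argument. move_arm: Moves the arm, as the interface text tells. Its arguments: {"type":"object","properties":{"translation":{"type":"array"},"turn":{"type":"array"},"fingers":{"type":"number"},"force":{"type":"number"}},"required":["translation","turn"]}

```bash
mkdir -p pics; ls
cat > h.py <<'E'
import numpy as np, cv2
from cell import read_state, capture, job_done, grip_depth
from scipy.spatial.transform import Rotation as R
def cloud(c):
    z=c["z_map"]; v,u=np.mgrid[:z.shape[0],:z.shape[1]]
    P=np.dstack([(u-c["cx"])/c["fx"]*z,(v-c["cy"])/c["fy"]*z,z])
    Rm=R.from_rotvec(np.ravel(c["rvec"])).as_matrix()
    W=(P-np.ravel(c["tvec"]))@Rm
    W[z==0]=np.nan
    return W
def save(n,im): cv2.imwrite("pics/"+n,cv2.cvtColor(np.ascontiguousarray(im),cv2.COLOR_RGB2BGR))
E
python3 - <<'E'
from h import *
for n in("side","top"):
    c=capture(n); np.savez(n+".npz",**c); save(n+".png",c["frame"]); print(n,c["fx"],c["rvec"],c["tvec"])
s=read_state(); print(s, grip_depth)
E
```

```text
pics
side 512.3176875862918 [ 0.70548885 -2.36316814  1.4089387 ] [0.43657388 0.26693516 1.13843706]
top 442.19490276723934 [ 2.19163195 -2.15163787  0.0781208 ] [-0.01972887  0.56270585  1.16590991]
{'time': 0.1, 'joint_positions': array([-1.24300196e+00,  4.23785967e-01,  1.63060640e+00,  1.43360865e-05,
        1.08857131e+00, -1.90097333e-02]), 'qvel': array([ 0.00181268, -0.00152359, -0.00046871,  0.00078425, -0.00229262,
       -0.00048349]), 'joint_efforts': array([-8.03433632e-04, -5.58429265e+01, -2.82444137e+01, -5.68965027e-05,
        2.96609534e-03,  4.89525723e-05]), 'tcp_pos': array([ 0.21230011, -0.58732417,  0.23061278]), 'tcp_rot': array([-3.09314521e+00, -5.41788349e-01,  3.11339502e-04]), 'wrist_force': array([-0.26698123, -0.18168567, -0.25448656]), 'moment': array([0.04982433, 0.00783803, 0.04061486]), 'finger_force': 0.0, 'opening': 0.08535242413927681} 0.0187
```

View pics/side.png

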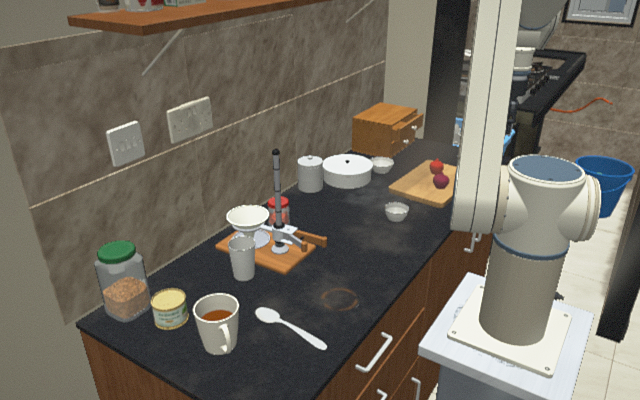

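View pics/top.png

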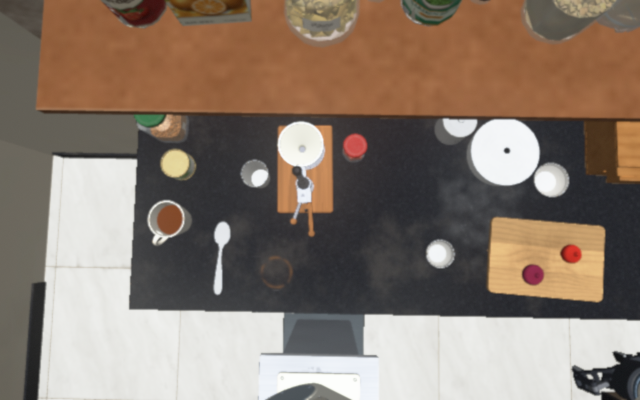

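The stand is at about (305,180) in the top view, with the post's head near (298,172), the handle end at (311,233), the lever pad at (293,221) and the dripper at (302,145). The tumbler is at (255,173), the jar with the red lid at (354,147), and the shelf edge at row ~113.

Run:
```python
from h import *
out=[]
for n,(u0,u1,v0,v1) in dict(top=(225,385,110,260),side=(210,340,140,290)).items():
    c=dict(np.load(n+".npz")); W=cloud(c); np.save(n+"W.npy",W)
    out.append(cv2.resize(c["frame"][v0:v1,u0:u1],(400,int(400*(v1-v0)/(u1-u0))) ,interpolation=cv2.INTER_CUBIC)[:375])
    f=lambda u,v:print(n,(u,v),W[v,u].round(3),c["frame"][v,u])
    if n=="top":
        for p in [(311,233),(310,222),(309,212),(293,221),(296,210),(302,197),(302,183),(297,171),(302,148),(302,120),(255,165),(355,145),(330,208),(281,208),(281,130),(222,235),(300,100),(440,253)]: f(*p)
        # shelf
        s=W[:105,100:500].reshape(-1,3); print("shelf",np.nanmin(s,0),np.nanmedian(s,0))
    else:
        for p in [(276,153),(278,200),(322,241),(305,247),(243,260)]: f(*p)
save("crops.png",np.hstack(out))
```

```text
top (311, 233) [nan nan nan] [173 120  78]
top (310, 222) [0.504 0.027 0.088] [183 127  81]
top (309, 212) [0.53  0.031 0.086] [175 122  80]
top (293, 221) [0.506 0.071 0.09 ] [189 132  84]
top (296, 210) [0.534 0.064 0.085] [191 186 191]
top (302, 197) [0.567 0.049 0.09 ] [233 237 244]
top (302, 183) [0.595 0.046 0.154] [84 82 82]
top (297, 171) [0.6   0.046 0.31 ] [84 81 81]
top (302, 148) [0.708 0.057 0.023] [196 199 210]
top (302, 120) [ 0.792  0.06  -0.003] [87 84 83]
top (255, 165) [0.654 0.178 0.053] [118 117 114]
top (355, 145) [ 0.705 -0.084  0.083] [201  83  78]
top (330, 208) [ 0.546 -0.022  0.016] [192 133  85]
top (281, 208) [0.543 0.11  0.021] [188 131  86]
top (281, 130) [0.758 0.116 0.018] [200 152 115]
top (222, 235) [0.468 0.271 0.001] [229 232 234]
top (300, 100) [0.645 0.018 0.638] [159 106  72]
top (440, 253) [ 0.43  -0.322  0.002] [243 244 246]
shelf [ 0.63453771 -0.2462501   0.63411481] [0.71012168 0.01842713 0.63870217]
side (276, 153) [0.596 0.056 0.304] [15 24 22]
side (278, 200) [0.599 0.052 0.172] [108 111 113]
side (322, 241) [0.478 0.032 0.08 ] [99 68 39]
side (305, 247) [0.501 0.075 0.077] [103  73  47]
side (243, 260) [0.605 0.194 0.067] [146 151 144]
```

View pics/crops.png

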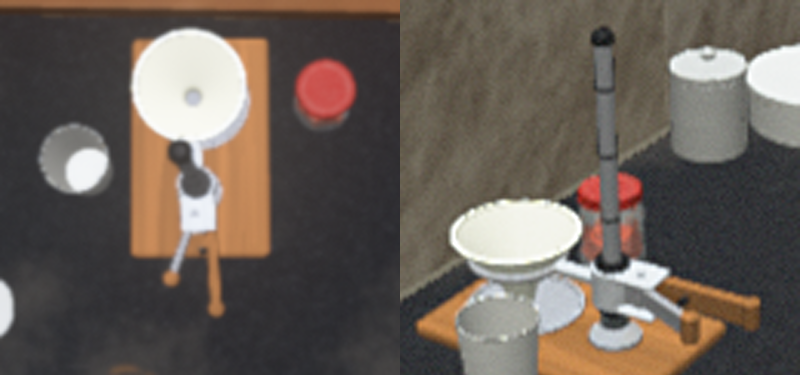

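The crops show the post with the sleeve at the bottom, the fixed handle on the right (robot's right, -y) with its end at (215,310), and the lever pad left at (171,278). The lever is open, and tumbler and jar are clear of the handles.

Run:
```python
from h import *
c=dict(np.load("top.npz"))
Rm=R.from_rotvec(c["rvec"]).as_matrix(); C=-Rm.T@c["tvec"]
def ray(p,z):
    p=np.atleast_2d(p).astype(float)
    d=np.c_[(p[:,0]-c["cx"])/c["fx"],(p[:,1]-c["cy"])/c["fy"],np.ones(len(p))]@Rm
    return (C+d*((z-C[2])/d[:,2])[:,None])[:,:2]
hsv=cv2.cvtColor(c["frame"],cv2.COLOR_RGB2HSV)
m=((hsv[...,0]>5)&(hsv[...,0]<22)&(hsv[...,1]>90)&(hsv[...,2]>110)).astype(np.uint8)
roi=np.zeros_like(m); roi[116:250,270:340]=1; m&=roi
# foot rectangle
cn=m.copy(); cn[213:]=0
ct=np.vstack(cv2.findContours(cn,0,1)[0]).reshape(-1,2)
r=cv2.boxPoints(cv2.minAreaRect(ct)); q=ray(r,.019); print("foot",q.round(3).tolist(), q.mean(0))
# handle and pad below foot
h=m.copy(); h[:214]=0
n,l,st,ce=cv2.connectedComponentsWithStats(h)
for i in range(1,n):
    if st[i,4]<8: continue
    v,u=np.nonzero(l==i); p=ray(np.c_[u,v],.087); 
    print(st[i],"cen",p.mean(0).round(4)); 
    if np.ptp(v)>10:
        a=np.polyfit(p[:,0],p[:,1],1); print("line",a,"rng",p.min(0),p.max(0))
# red lid, tumbler rim
W=np.load("sideW.npy"); fr=np.load("side.npz")["frame"]
k=(np.hypot(W[...,0]-.6,W[...,1]-.05)<.03)&(W[...,2]>.14)&(W[...,2]<.29)
print("side post surf",np.nanmedian(W[k],0), "campos side")
print("ring post top", ray([297,171],.31), ray([303,182],.15))
s=read_state(); print(R.from_rotvec(s["tcp_rot"]).as_matrix().round(3))
```

```text
foot [[0.532, 0.12], [0.771, 0.127], [0.774, -0.024], [0.535, -0.028]] [0.65295576 0.04902358]
[308 214   7  23 107] cen [0.4969 0.0265]
line [ 0.08854953 -0.01747743] rng [0.46885494 0.01681646] [0.52459497 0.03308962]
[290 218   7   6  31] cen [0.5063 0.0711]
side post surf [0.59903684 0.05328029 0.21796083] campos side
ring post top [[0.60009482 0.04596165]] [[0.59807945 0.04358245]]
[[ 0.94   0.34  -0.   ]
 [ 0.34  -0.94   0.001]
 [ 0.    -0.001 -1.   ]]
```

Call:
move_arm:
  translation:
    - [36.8, -42.8, 0]
    - [36.8, -42.8, 0]
    - [36.8, -42.8, 0]
    - [36.8, -42.8, 0]
    - [36.8, -42.8, 0]
    - [36.8, -42.8, 0]
    - [36.8, -42.8, 0]
    - [36.8, -42.8, 0]
    - [36.8, -42.8, 0]
    - [36.8, -42.8, 0]
    - [36.8, -42.8, 0]
    - [36.8, -42.8, 0]
  turn:
    - [0, 0, 0]
    - [0, 0, 0]
    - [0, 0, 0]
    - [0, 0, 0]
    - [0, 0, 0]
    - [0, 0, 0]
    - [0, 0, 0]
    - [0, 0, 0]
    - [0, 0, 0]
    - [0, 0, 0]
    - [0, 0, 0]
    - [0, 0, 0]
  fingers: 1

```text
time: 1.6
tcp_pos: [0.4535, 0.0473, 0.2313]
tcp_rot: [3.094, 0.542, 0.0]
wrist_force: [1.0, -1.7, 0.8]
opening: 0.0854
finger_force: 0.0
```

Call:
move_arm:
  translation:
    - [0, 0, 0]
    - [0, 0, 0]
    - [0, 0, 0]
    - [0, 0, 0]
    - [0, 0, 0]
    - [0, 0, 0]
    - [0, 0, 0]
  turn:
    - [0, 0, 7.5]
    - [0, 0, 7.4]
    - [0, 7.5, 0]
    - [0, 7.5, 0]
    - [0, 7.5, 0]
    - [0, 7.5, 0]
    - [0, 0, 0]

```text
time: 2.48
tcp_pos: [0.4505, 0.0452, 0.2299]
tcp_rot: [-3.012, -0.131, -0.8]
wrist_force: [-0.5, 0.5, -0.1]
opening: 0.0852
finger_force: 0.0
```

```bash
cat >> h.py <<'E'
def togo(target):
    s=read_state(); M=R.from_rotvec(s["tcp_rot"]).as_matrix()
    print("t",s["time"],"tcp",s["tcp_pos"].round(4),"tool",M.round(3).tolist(),"go mm",((np.array(target)-s["tcp_pos"])@M*1000).round(1))
E
python3 - <<'E'
from h import *
s=read_state();c=capture("wrist")
togo([.4526,.046,.1666]); togo([.5174,.0518,.054])
save("w1.png",c["frame"]); np.savez("w1.npz",**c,tp=s["tcp_pos"],tr=s["tcp_rot"])
E
```

```text
t 2.525 tcp [0.4524 0.0453 0.231 ] tool [[0.864, 0.087, 0.495], [0.075, -0.996, 0.043], [0.497, -0.0, -0.868]] go mm [-31.8  -0.7  56. ]
t 2.525 tcp [0.4524 0.0453 0.231 ] tool [[0.864, 0.087, 0.495], [0.075, -0.996, 0.043], [0.497, -0.0, -0.868]] go mm [-31.3  -0.8 186. ]
```

View pics/w1.png

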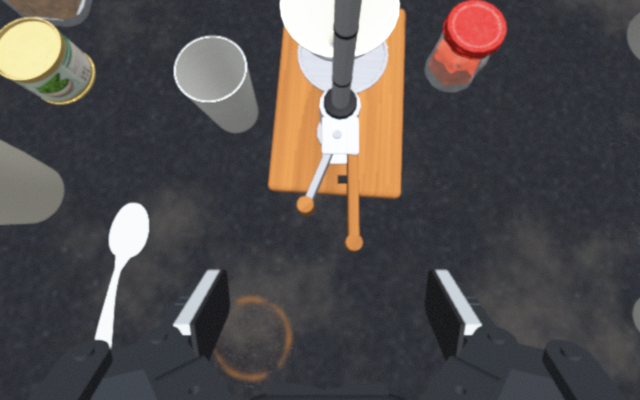

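The wrist view shows the pad's top at (305,204), the handle bar running from (351,165) to its end knob at (354,242), and the fingers straddling at columns ~215 and ~440.

Run:
```python
from h import *
c=dict(np.load("w1.npz")); M=R.from_rotvec(c["tr"]).as_matrix(); H=c["hand_eye"]
Rw=M@H[:3,:3]; C=M@H[:3,3]+c["tp"]
def ray(p,z):
    p=np.atleast_2d(p).astype(float)
    d=np.c_[(p[:,0]-c["cx"])/c["fx"],(p[:,1]-c["cy"])/c["fy"],np.ones(len(p))]@Rw.T
    return (C+d*((z-C[2])/d[:,2])[:,None])[:,:2]
hsv=cv2.cvtColor(c["frame"],cv2.COLOR_RGB2HSV)
m=((hsv[...,0]>5)&(hsv[...,0]<22)&(hsv[...,1]>120)&(hsv[...,2]>110)).astype(np.uint8)
m[:198]=0; m[255:]=0; m[:,:280]=0; m[:,380:]=0
n,l,st,ce=cv2.connectedComponentsWithStats(m)
for i in range(1,n):
    if st[i,4]>20: print(st[i],ce[i].round(1),ray(ce[i],.087).round(4))
print("bar",ray([[351,170],[352.3,205],[353.3,232],[354,248],[305,205]],.087).round(4).tolist())
print("post",ray([[340,100]],.1))
for v in (205,225):
    u=np.nonzero(m[v,330:])[0]+330; print(v,u.min(),u.max(),ray([[u.min()-.5,v],[u.max()+.5,v]],.087).round(4).tolist())
print(C.round(3), c["z_map"][205,305],c["z_map"][225,353])
```

```text
[296 198  18  15 223] [304.8 204.7] [[0.5043 0.0706]]
[345 198  18  53 666] [353.4 225.7] [[0.4892 0.0255]]
bar [[0.5403, 0.0314], [0.5078, 0.0278], [0.4836, 0.0251], [0.4696, 0.0235], [0.5041, 0.0703]]
post [[0.60196818 0.04698797]]
205 348 358 [[0.5075, 0.0321], [0.5083, 0.0222]]
225 348 359 [[0.4894, 0.0307], [0.4903, 0.02]]
[0.453 0.046 0.396] 0.31278974 0.30968997
```

Call:
move_arm:
  translation:
    - [-16, 0, 10]
    - [-16, 0, 20]
    - [0, 0, 30]
    - [0, 0, 30]
    - [0, 0, 30]
    - [0, 0, 25]
    - [0, 0, 20]
    - [0, 0, 20]
    - [0, 0, 0]
    - [0, 0, 0]
  turn:
    - [0, 0, 0]
    - [0, 0, 0]
    - [0, 0, 0]
    - [0, 0, 0]
    - [0, 0, 0]
    - [0, 0, 0]
    - [0, 0, 0]
    - [0, 0, 0]
    - [0, 0, 0]
    - [0, 0, 0]

```text
time: 3.78
tcp_pos: [0.5285, 0.0477, 0.1065]
tcp_rot: [-3.029, -0.138, -0.681]
wrist_force: [-0.4, -0.1, -0.2]
opening: 0.0852
finger_force: 0.0
```

Run:
```python
from h import *
s=read_state();c=capture("wrist")
togo([.5165,.0515,.054]); print(s["wrist_force"])
save("w2.png",c["frame"])
```

```text
t 3.825 tcp [0.5282 0.0476 0.1066] tool [[0.9, 0.094, 0.426], [0.079, -0.995, 0.053], [0.429, -0.014, -0.903]] go mm [-32.8  -4.2  42.7]
[-0.39388713 -0.057409   -0.23348205]
```

View pics/w2.png

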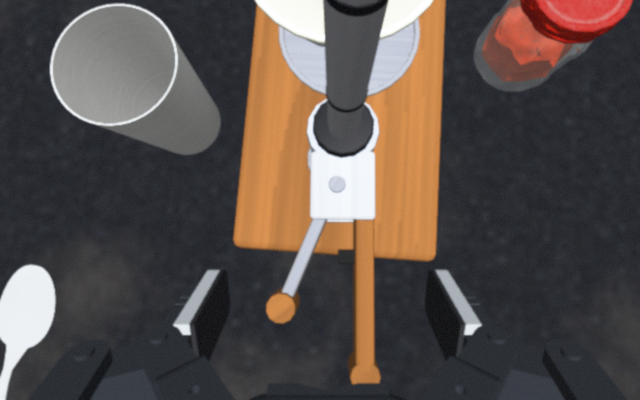

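The wrist view shows the pad at (281,307) and handle at (365,300), between the fingers. The arm fell short of the tilted pose, so I check the joints.

Run:
```python
from h import *
print(read_state()["joint_positions"].round(3))
```

```text
[0.05  0.392 2.203 0.293 0.11  1.246]
```

Call:
move_arm:
  translation:
    - [-5, 0, -8]
    - [-5, 0, -4]
    - [0, 0, 0]
    - [0, 0, 0]
  turn:
    - [0, -7.5, 0]
    - [0, -7.5, 0]
    - [0, 0, 0]
    - [0, 0, 0]

```text
time: 4.32
tcp_pos: [0.5135, 0.0462, 0.1135]
tcp_rot: [-3.103, -0.144, -0.284]
wrist_force: [-1.2, 1.8, -0.2]
opening: 0.0858
finger_force: 0.0
```

Run:
```python
from h import *
print(read_state()["joint_positions"].round(3)); togo([.5085,.051,.052])
```

```text
[0.054 0.388 2.067 0.043 0.505 1.497]
t 4.325 tcp [0.5135 0.0462 0.1135] tool [[0.979, 0.094, 0.18], [0.09, -0.996, 0.031], [0.182, -0.014, -0.983]] go mm [-15.7  -4.4  59.7]
```

Call:
move_arm:
  translation:
    - [-8, -2.4, 0]
    - [-7.7, -2, 10]
    - [0, 0, 18]
    - [0, 0, 18]
    - [0, 0, 14]
    - [0, 0, 0]
    - [0, 0, 0]
  turn:
    - [0, 0, 0]
    - [0, 0, 0]
    - [0, 0, 0]
    - [0, 0, 0]
    - [0, 0, 0]
    - [0, 0, 0]
    - [0, 0, 0]

```text
time: 5.2
tcp_pos: [0.5091, 0.0509, 0.052]
tcp_rot: [-3.103, -0.144, -0.282]
wrist_force: [-0.3, 0.3, 1.2]
opening: 0.0851
finger_force: 0.0
```

Run:
```python
from h import *
s=read_state();c=capture("wrist")
print(s["joint_positions"].round(3),s["wrist_force"]); togo([.5085,.051,.052])
save("w3.png",c["frame"])
```

```text
[0.065 0.51  2.093 0.053 0.358 1.496] [-0.33099979  0.2885276   1.19833707]
t 5.25 tcp [0.5094 0.0509 0.0523] tool [[0.979, 0.094, 0.179], [0.09, -0.996, 0.03], [0.181, -0.014, -0.983]] go mm [-0.9 -0.2  0.2]
```

View pics/w3.png

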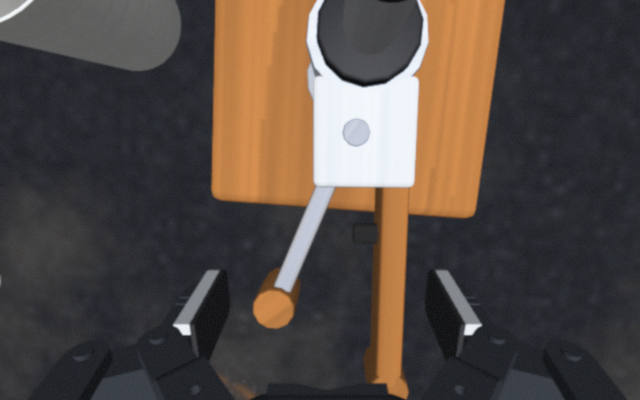

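The pad at (275,308) and handle at (390,300) sit between the finger pads at columns 228 and 428. I now close by position in small steps.

Call:
move_arm:
  translation:
    - [0, 0, 0]
    - [0, 0, 0]
    - [0, 0, 0]
    - [0, 0, 0]
  turn:
    - [0, 0, 0]
    - [0, 0, 0]
    - [0, 0, 0]
    - [0, 0, 0]
  fingers: 0.7
  force: 20

```text
time: 5.75
tcp_pos: [0.5094, 0.0509, 0.0521]
tcp_rot: [-3.103, -0.144, -0.282]
wrist_force: [-0.6, 0.1, -0.1]
opening: 0.0595
finger_force: 0.0
```

Call:
move_arm:
  translation:
    - [0, 0, 0]
    - [0, 0, 0]
    - [0, 0, 0]
  turn:
    - [0, 0, 0]
    - [0, 0, 0]
    - [0, 0, 0]
  fingers: 0.66

```text
time: 6.12
tcp_pos: [0.5093, 0.0509, 0.052]
tcp_rot: [-3.103, -0.144, -0.282]
wrist_force: [-1.4, -1.2, 2.0]
opening: 0.0566
finger_force: 10.8
```

Call:
move_arm:
  translation:
    - [0, 0, 0]
    - [0, 0, 0]
    - [0, 0, 0]
  turn:
    - [0, 0, 0]
    - [0, 0, 0]
    - [0, 0, 0]
  fingers: 0.645

```text
time: 6.5
tcp_pos: [0.509, 0.051, 0.052]
tcp_rot: [-3.103, -0.144, -0.281]
wrist_force: [-3.6, 1.1, 4.0]
opening: 0.0552
finger_force: 12.2
```

Call:
move_arm:
  translation:
    - [0.4, 0, -2]
    - [0.7, -0.1, -4]
    - [1.1, -0.1, -6]
    - [1.1, -0.1, -6]
    - [1.1, -0.1, -6]
    - [0.7, -0.1, -4]
    - [0.4, 0, -2]
    - [0, 0, 0]
  turn:
    - [0, 0, 0]
    - [0, 0, 0]
    - [0, 0, 0]
    - [0, 0, 0]
    - [0, 0, 0]
    - [0, 0, 0]
    - [0, 0, 0]
    - [0, 0, 0]

```text
time: 7.5
tcp_pos: [0.5091, 0.0509, 0.0826]
tcp_rot: [-3.103, -0.144, -0.282]
wrist_force: [-1.5, 1.1, -1.9]
opening: 0.0549
finger_force: 11.5
```

```bash
cat >> h.py <<'E'
def sleeve():
    c=capture("side"); W=cloud(c); f=c["frame"]; return c,W
E
python3 - <<'E'
from h import *
c,W=sleeve(); save("s2.png",cv2.resize(c["frame"][130:290,200:360],(600,600),interpolation=cv2.INTER_CUBIC)); print(read_state()["wrist_force"])
E
```

```text
[-1.49122602  0.28397771 -1.32979316]
```

View pics/s2.png

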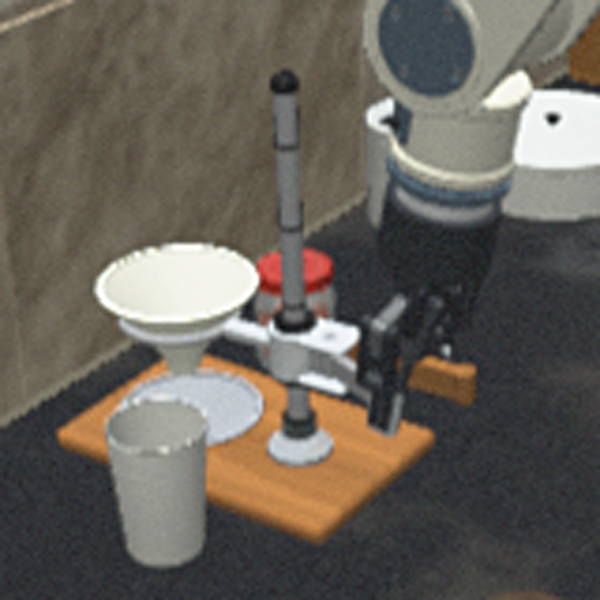

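The sleeve has risen with the grip: its black top edge is at (295,320) in the crop, the middle ring at (289,228), and the lever is still open. I continue.

Call:
move_arm:
  translation:
    - [0.5, 0, -3]
    - [1.1, -0.1, -6]
    - [1.5, -0.1, -8]
    - [1.5, -0.1, -8]
    - [1.5, -0.1, -8]
    - [1.5, -0.1, -8]
    - [1.5, -0.1, -8]
    - [1.5, -0.1, -8]
    - [1.1, -0.1, -6]
    - [0.7, 0, -4]
    - [0.2, 0, -1.3]
    - [0, 0, 0]
  turn:
    - [0, 0, 0]
    - [0, 0, 0]
    - [0, 0, 0]
    - [0, 0, 0]
    - [0, 0, 0]
    - [0, 0, 0]
    - [0, 0, 0]
    - [0, 0, 0]
    - [0, 0, 0]
    - [0, 0, 0]
    - [0, 0, 0]
    - [0, 0, 0]

```text
time: 9.05
tcp_pos: [0.5092, 0.0508, 0.1518]
tcp_rot: [-3.103, -0.144, -0.281]
wrist_force: [-1.6, 2.8, -0.7]
opening: 0.0556
finger_force: 11.1
```

Run:
```python
from h import *
s=read_state()
c,W=sleeve(); save("s3.png",cv2.resize(c["frame"][130:290,200:360],(600,600),interpolation=cv2.INTER_CUBIC)); print(s["wrist_force"],s["tcp_pos"])
c0=np.load("side.npz")
# dark sleeve-top band and silver clamp near post axis: brightness profile down the projected axis, before & now
Rm=R.from_rotvec(c["rvec"]).as_matrix()
for nm,cc in(("start",c0),("now",c)):
    o=[]
    for z in np.arange(.07,.29,.004):
        p=Rm@np.array([.603,.0475,z])+c["tvec"]; u=p[0]/p[2]*c["fx"]+c["cx"]; v=p[1]/p[2]*c["fy"]+c["cy"]
        o.append((round(z,3),int(cv2.getRectSubPix(cc["frame"],(3,1),(u,v)).mean())))
    print(nm,o)
```

```text
[-1.6108092   2.84340989 -0.71520913] [0.50917906 0.05083361 0.1518483 ]
start [(np.float64(0.07), 149), (np.float64(0.074), 146), (np.float64(0.078), 193), (np.float64(0.082), 206), (np.float64(0.086), 86), (np.float64(0.09), 39), (np.float64(0.094), 74), (np.float64(0.098), 111), (np.float64(0.102), 112), (np.float64(0.106), 111), (np.float64(0.11), 112), (np.float64(0.114), 109), (np.float64(0.118), 108), (np.float64(0.122), 109), (np.float64(0.126), 108), (np.float64(0.13), 107), (np.float64(0.134), 74), (np.float64(0.138), 89), (np.float64(0.142), 111), (np.float64(0.146), 109), (np.float64(0.15), 110), (np.float64(0.154), 109), (np.float64(0.158), 110), (np.float64(0.162), 110), (np.float64(0.166), 107), (np.float64(0.17), 110), (np.float64(0.174), 109), (np.float64(0.178), 111), (np.float64(0.182), 111), (np.float64(0.186), 111), (np.float64(0.19), 109), (np.float64(0.194), 77), (np.float64(0.198), 88), (np.float64(0.202), 112), (np.float64(0.206), 111), (np.float64(0.21), 112), (np.float64(0.214), 113), (np.float64(0.218), 112), (np.float64(0.222), 113), (np.float64(0.226), 1
[... 1104 characters left out ...]
8), 175), (np.float64(0.182), 194), (np.float64(0.186), 76), (np.float64(0.19), 34), (np.float64(0.194), 45), (np.float64(0.198), 92), (np.float64(0.202), 114), (np.float64(0.206), 114), (np.float64(0.21), 115), (np.float64(0.214), 113), (np.float64(0.218), 113), (np.float64(0.222), 113), (np.float64(0.226), 116), (np.float64(0.23), 114), (np.float64(0.234), 114), (np.float64(0.238), 114), (np.float64(0.242), 113), (np.float64(0.246), 115), (np.float64(0.25), 115), (np.float64(0.254), 86), (np.float64(0.258), 84), (np.float64(0.262), 116), (np.float64(0.266), 115), (np.float64(0.27), 116), (np.float64(0.274), 115), (np.float64(0.278), 116), (np.float64(0.282), 117), (np.float64(0.286), 116)]
```

View pics/s3.png

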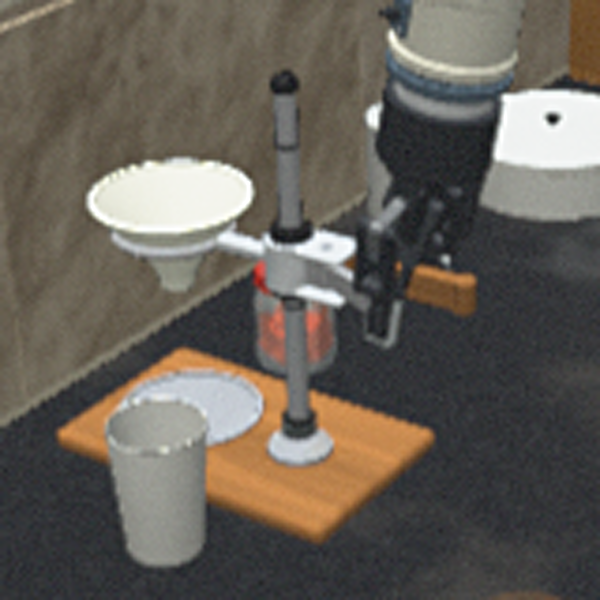

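The sleeve's dark top is level with the middle ring: its brightness profile is shifted exactly 100 mm from the start. The lever is still open at an opening of 55.6 mm. I hold briefly, then squeeze while letting the tool turn with the handle.

Call:
move_arm:
  translation:
    - [0, 0, 0]
    - [0, 0, 0]
    - [0, 0, 0]
  turn:
    - [0, 0, 0]
    - [0, 0, 0]
    - [0, 0, 0]

```text
time: 9.48
tcp_pos: [0.5092, 0.0508, 0.1518]
tcp_rot: [-3.103, -0.144, -0.281]
wrist_force: [-2.3, 2.9, -2.0]
opening: 0.0557
finger_force: 11.0
```

Call:
move_arm:
  translation:
    - [0, 0, 0]
    - [0, 0, 0]
    - [0, 0, 0]
  turn:
    - [0, 0, 0.8]
    - [0, 0, 0.9]
    - [0, 0, 0.8]
  fingers: 0.54
  force: 40

```text
time: 9.85
tcp_pos: [0.5089, 0.0507, 0.1517]
tcp_rot: [-3.102, -0.074, -0.279]
wrist_force: [-2.9, 1.6, -3.7]
opening: 0.0463
finger_force: 8.3
```

Call:
move_arm:
  translation:
    - [0, 0, 0]
    - [0, 0, 0]
    - [0, 0, 0]
  turn:
    - [0, 0, 0.8]
    - [0, 0, 0.9]
    - [0, 0, 0.8]
  fingers: 0.44

```text
time: 10.22
tcp_pos: [0.5089, 0.0506, 0.1517]
tcp_rot: [-3.099, -0.006, -0.278]
wrist_force: [-3.6, 0.9, -2.7]
opening: 0.0377
finger_force: 6.0
```

Call:
move_arm:
  translation:
    - [0, 0, 0]
    - [0, 0, 0]
    - [0, 0, 0]
    - [0, 0, 0]
    - [0, 0, 0]
    - [0, 0, 0]
  turn:
    - [0, 0, 0]
    - [0, 0, 0]
    - [0, 0, 0]
    - [0, 0, 0]
    - [0, 0, 0]
    - [0, 0, 0]
  fingers: 0
  force: 60

```text
time: 10.98
tcp_pos: [0.5082, 0.0502, 0.1514]
tcp_rot: [-3.1, -0.006, -0.276]
wrist_force: [-6.8, -3.6, -1.8]
opening: 0.0313
finger_force: 59.2
```

Run:
```python
from h import *
s=read_state()
c=capture("side"); w=capture("wrist")
save("e.png",np.hstack([cv2.resize(c["frame"][150:250,220:340],(400,333),interpolation=cv2.INTER_CUBIC),cv2.resize(w["frame"],(400,333))])); print(s["wrist_force"],s["tcp_pos"],s["opening"])
Rm=R.from_rotvec(c["rvec"]).as_matrix()
o=[]
for z in np.arange(.174,.206,.004):
    p=Rm@np.array([.603,.0475,z])+c["tvec"]; u=p[0]/p[2]*c["fx"]+c["cx"]; v=p[1]/p[2]*c["fy"]+c["cy"]
    o.append((float(round(z,3)),int(cv2.getRectSubPix(c["frame"],(3,1),(u,v)).mean())))
print(o)
```

```text
[-6.77009472 -3.55620583 -1.80866349] [0.50815636 0.05017185 0.15140769] 0.03126772540890194
[(0.174, 201), (0.178, 219), (0.182, 94), (0.186, 35), (0.19, 72), (0.194, 74), (0.198, 92), (0.202, 115)]
```

View pics/e.png

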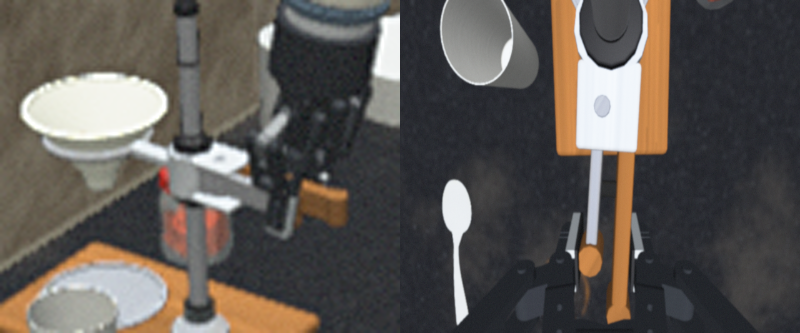

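The final view shows both fingers gripping pad (590,262) and handle (625,250), the lever parallel to the handle. The sleeve looks a few mm lower, so I measure that.

Run:
```python
from h import *
def wcloud(c,tp,tr):
    z=c["z_map"]; v,u=np.mgrid[:400,:640]
    P=np.dstack([(u-c["cx"])/c["fx"]*z,(v-c["cy"])/c["fy"]*z,z]); H=c["hand_eye"]
    W=(P@H[:3,:3].T+H[:3,3])@R.from_rotvec(tr).as_matrix().T+tp; W[z==0]=np.nan; return W
a=dict(np.load("w1.npz")); A=wcloud(a,a["tp"],a["tr"])
s=read_state(); b=capture("wrist"); B=wcloud(b,s["tcp_pos"],s["tcp_rot"])
def plate(W,f,lo,hi):
    m=(f.min(2)>190)&(W[...,2]>lo)&(W[...,2]<hi)&(abs(W[...,0]-.568)<.015)&(abs(W[...,1]-.045)<.02)
    print("plate",m.sum(),np.nanmedian(W[m],0).round(4),np.nanstd(W[m],0).round(4))
plate(A,a["frame"],.07,.12); plate(B,b["frame"],.16,.215)
def wood(W,f,lo,hi):
    h=cv2.cvtColor(f,cv2.COLOR_RGB2HSV); m=((h[...,0]>5)&(h[...,0]<22)&(h[...,1]>110)&(W[...,2]>lo)&(W[...,2]<hi)).astype(np.uint8)
    n,l,st,ce=cv2.connectedComponentsWithStats(m)
    for i in range(1,n):
        if st[i,4]>60: p=W[l==i]; print("wood",st[i],p.mean(0).round(4),"slope",np.polyfit(p[:,0],p[:,1],1).round(4),"z",np.median(p[:,2]).round(4))
wood(A,a["frame"],.07,.1); wood(B,b["frame"],.165,.2)
# side: post-axis edge, sub-pixel
c=capture("side"); Rm=R.from_rotvec(c["rvec"]).as_matrix()
def prof(fr,off):
    z=np.arange(.078,.094,.0005)+off; P=(Rm@np.c_[np.full(len(z),.603),np.full(len(z),.0475),z].T).T+c["tvec"]
    u=P[:,0]/P[:,2]*c["fx"]+c["cx"]; v=P[:,1]/P[:,2]*c["fy"]+c["cy"]
    g=fr.mean(2).astype(np.float32); p=cv2.remap(g,u.astype(np.float32)[None],v.astype(np.float32)[None],1)[0]
    return z[np.argmax(p<120)]
print("edge start",prof(np.load("side.npz")["frame"],0),"now",prof(c["frame"],.096))
t=np.load("top.npz")
```

```text
plate 1155 [0.5677 0.045  0.0931] [0.0087 0.0097 0.0017]
plate 8451 [0.5691 0.0482 0.1882] [0.0084 0.0095 0.0008]
wood [ 337  155   26   97 1173] [0.5083 0.028  0.0861] slope [ 0.0933 -0.0194] z 0.0868
wood [296 196  18  20 266] [0.5037 0.0704 0.0865] slope [0.0669 0.0367] z 0.0878
wood [ 330  183   46  206 5866] [0.5111 0.0397 0.1813] slope [-0.0503  0.0654] z 0.1818
wood [ 285  281   40   52 1473] [0.5033 0.0587 0.1813] slope [-0.0039  0.0607] z 0.1828
edge start 0.085 now 0.1815
```

```bash
python3 -c "
from h import *
s=read_state(); print(s['time'],s['opening'],s['finger_force'],s['wrist_force']); print(job_done())"
```

```text
11.175 0.031403388667792694 59.16476951446384 [-6.18040008 -2.6171945  -2.12598646]
the job is handed in; nothing more can be done
None
```

I raised the sleeve to the middle ring with the lever open, squeezed the lever shut there, and handed the job in at about 11 s, still gripping handle and pad at about 59 N; the sleeve's top edge measures 3.5–5 mm low (8 mm allowed), and the verdict was not shown.

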